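# Sort the desk things into their trays

### The arm

A 6-joint arm with a two-finger parallel gripper is mounted at the origin on the work surface. World frame = base frame: x ahead of the robot, y to its left, z up, the work surface at z = 0. Lengths are in mm, angles in rad, forces in N, time in s.
With the tool pointing down it reaches from about 300 to 875 mm from the base axis. Payload 4.2 kg.
Tool frame: the origin (TCP) lies between the finger pads; the fingertips stand 14 mm ahead of it and the grasp point (between the pads) lies 5 mm behind it (bot.nose_length is the distance from the TCP to the fingertips, in mm); x points along the fingers, y is the direction in which the jaws open and shut, and the axes are right-handed (so a half turn about x gives the same grasp; the last joint's range is limited). The gripper opens to 85 mm and grips with 20 to 120 N. Pads are 22 mm wide; open, the fingers measure 114 mm over their backs; the gripper's body (76 mm by 85 mm) begins 54 mm behind the grasp point. The pads swing forward as they close: fully open they stand 13 mm farther back than shut.
Start: joints at [-1.168, 0.32, 1.565, -0, 1.257, -0.02], TCP at [235.935, -524.38, 245.338] pointing down, gripper open.
Joint ranges: [-3.11, 3.11], [-0.84, 2.01], [0.21, 2.61], [-1.34, 4.49], [0.05, 2.63], [-2.56, 2.56]. Speed limits (rad/s): [2.57, 2.57, 3.14, 3.14, 3.14, 3.14].

### API

Orientations are given as a unit quaternion [x, y, z, w].
In Python, from rig import get_state, imaging, job, bot gives the robot as it stands.
- The arm moves only by the shell command python3 -m jog 'ROWS' [FORCE]. ROWS is JSON, a list of rows, each a list of 3 entries, a list of its own where there are three numbers: the shift along the tool's x, y, z in mm, then the turn, a rotation vector about the tool's x, y, z in rad, then the opening, from 0 (shut) to 1 (fully open). In form: [[[x, y, z], [rx, ry, rz], grip], ...]. A call has 1 to 10 rows; each row is the pose to reach, as a shift and turn from the pose commanded when the call began, along the tool's axes at that moment; what a row does not reach only later rows make up. A row lasts 1/10 s, in which the tool goes at most 50 mm and 8.59 degrees, less where a joint would pass 70% of its speed; a pose out of reach is approached as far as the arm can. A call with a gripper value outside its range is refused whole. The fingers move at their own pace and stop on an object; FORCE is the grip in N (left out, the last holds). Time passes only in rows, so rows that repeat a pose let the fingers close. It gives the time, the measured TCP pose, the force and the opening at its end, in the units of the state.
- get_state(): the state, without advancing time (a new reading comes with each control period).
- imaging.camera(name): name is "side" or "top" or "wrist"; returns a dict with "frame" (480x640x3 uint8, red, green, blue), "mtx" (3x3 intrinsics, pixels), "rvec" (rotation vector, rad) and "tvec" (3), from world to camera coordinates, as OpenCV has them. Camera axes: x right, y down, z forward; pixel columns grow to the right and rows downward; lengths in mm; the calibration is good to about 2 mm. A picture is of the moment at which its call begins. There is no depth.
- job.sign_off(): hands the job in, once; it reports no verdict.
The state is a dict: "time": time; "joints": joint angles; "dq": joint speeds; "effort": joint torques, N m; "position": TCP position; "tcp_rot": TCP orientation; "wrist_force": force on the tool from outside, world axes, zero at the start; "wrist_torque": the same for the moment, N m; "grip_width": opening from 0.0 (shut) to 1.0 (fully open).
Only numpy, scipy, OpenCV 4.12 (cv2) and the standard library are available. Lean on these libraries where they do the work, as an engineer would, in place of code of your own. Each camera call takes 0.05 s, during which the arm holds its last target. There are 200 camera calls.

### The job

Tidy the desk: lay both highlighters flat and lengthways side by side in the long pen tray, and the roll of tape flat in the round dish. Put the large memo block flat in the middle of the square tray and stack the small one centrally on top of it. Leave the mouse and the stapler where they are.

Things in the scene. Friction and masses are not known exactly. Their poses are not given: they have to be found in the camera images.
- marker_a: Flat highlighter pen, one of two identical ones: grey body with black cap, 115 long x 24 wide x 16 high mm, lying flat on the desk at the start (a flat-sided box shape, it does not roll). Origin: centre of its underside. x runs along its length towards the cap, y across its width, z up. About 25 g.
- marker_b: Flat highlighter pen, one of two identical ones: grey body with black cap, 115 long x 24 wide x 16 high mm, lying flat on the desk at the start (a flat-sided box shape, it does not roll). Origin: centre of its underside. x runs along its length towards the cap, y across its width, z up. About 25 g.
- memo_large: The larger of two plain paper memo blocks (stiff glued blocks on a cardboard back): 66 (x) x 46 (y) x 20 (z, high) mm, lying flat. Origin: centre of its underside; z up. About 50 g.
- memo_small: The smaller of the two memo blocks: 46 (x) x 32 (y) x 20 (z, high) mm, lying flat. Origin: centre of its underside; z up. About 25 g.
- tape: Roll of grey adhesive tape lying flat on its side face: a ring of outer diameter 52, hole 26, height 24 mm. Origin: centre of its underside; z (its axis) up. About 40 g.
- pen_tray: Pen tray: the longer, oblong one of two dark wooden open trays, fixed to the desk. Outside 140 (x) x 200 (y) x 28 (z) mm, walls and floor 5 mm thick, so inside it is 130 (x) x 190 (y) mm, with the inner floor 5 mm above the desk. Origin: centre of its underside, level with the desk; y runs along its long side, x across it.
- memo_tray: Memo tray: the square one of the two dark wooden open trays, fixed to the desk. Outside 125 x 125 x 28 mm high, walls and floor 5 mm thick, inside 115 x 115 mm, inner floor 5 mm above the desk. Origin: centre of its underside; x and y along its sides.
- dish: Round white ceramic dish, fixed to the desk: 128 mm across at the rim, 26 mm high, wall 4 mm, about 112 mm across inside at the flat floor, which is 5 mm above the desk. Origin: centre of its underside.
- mouse: Bystander: black computer mouse, 100 (x) x 58 (y) x 32 mm high, loose. Origin: centre of its underside. Not to be moved.
- stapler: Bystander: grey and black desk stapler, 115 (x) x 34 (y) x 43 mm high, loose. Origin: centre of its underside. Not to be moved.

How it is judged (in metres and radians):
At the end, for the whole second after the job is handed in: Highlighters flat on the pen tray floor, within 0.35 rad of its long side; large block flat on the square tray floor, within 30 mm of its centre; small block flat on it, centres within 12 mm; tape flat on the dish floor, within 35 mm of its centre. All released and at rest (z of marker_a in the frame of pen_tray between 0.002 and 0.009 m and angle between each of marker_a, marker_b, memo_large, memo_small, tape's own z axis and vertical below 0.15 rad and x of marker_a in the frame of pen_tray between -0.055 and 0.055 m and y of marker_a in the frame of pen_tray between -0.042 and 0.042 m and angle between the x axis of each of marker_a, marker_b and the y axis of pen_tray, either way round below 0.35 rad and z of marker_b in the frame of pen_tray between 0.002 and 0.009 m and x of marker_b in the frame of pen_tray between -0.055 and 0.055 m and y of marker_b in the frame of pen_tray between -0.042 and 0.042 m and z of memo_large in the frame of memo_tray between 0.002 and 0.009 m and horizontal distance between memo_large and memo_tray below 0.03 m and z of memo_small in the frame of memo_large between 0.017 and 0.024 m and horizontal distance between memo_small and memo_large below 0.012 m and z of tape in the frame of dish between 0.002 and 0.009 m and horizontal distance between tape and dish below 0.035 m and linear speed of each of marker_a, marker_b, memo_large, memo_small, tape below 0.02 m/s and angular speed of each of marker_a, marker_b, memo_large, memo_small, tape below 0.3 rad/s); the robot touches nothing.
It fails at once if the mouse is pushed more than 25 mm from its place (distance of mouse from where it was at the start of the episode above 0.025 m).
It fails at once if the stapler is pushed more than 25 mm from its place (distance of stapler from where it was at the start of the episode above 0.025 m).
It also fails if it takes over 128 s, if anything falls off the work surface, if the arm or the gripper's body presses on something with over 40 N, if the wrist force passes 120 N, or if a joint passes its speed limit or range.

## Working session

There is one attempt and no reset: what is moved stays moved. The work goes in short steps, Python scripts to look and compute and a shell command to move; the robot and the scene stay as the last step left them, time stands still between calls to the robot, and variables do not carry over. Pictures are saved under pics/ and viewed, on a budget of 14 in all, crops included, one or two more only if the job needs it, and the job is handed in when it is done.

```bash
ls; mkdir -p pics; python3 - <<'E'
from rig import get_state, imaging, job, bot
import cv2
print(get_state())
for n in ("top","side"):
    c=imaging.camera(n); cv2.imwrite(f"pics/{n}0.png",c["frame"][:,:,::-1]); print(n,c["mtx"],c["rvec"],c["tvec"])
E
```

```text
pics
{'time': 0.0, 'joints': array([-1.16798761e+00,  3.20249350e-01,  1.56568371e+00,  2.03314433e-05,
        1.25740686e+00, -1.99981274e-02]), 'dq': array([-5.72168125e-04, -2.44788329e-05, -5.14956789e-04,  1.94262532e-03,
       -4.55737811e-04,  5.15311255e-05]), 'effort': array([-9.61229125e-04, -4.15532970e+01, -2.34158760e+01, -1.44978303e-04,
        8.09463876e-03, -2.90979256e-05]), 'position': array([ 235.7608522 , -523.93756512,  244.5048673 ]), 'tcp_rot': array([-0.69125414, -0.14897937,  0.69147575, -0.14776383]), 'wrist_force': array([ 0.60530407, -0.57524856,  1.26625472]), 'wrist_torque': array([ 0.04401597, -0.03657777,  0.02418137]), 'grip_width': 0.9998869943132179}
top [[439.27833229   0.         316.94877335]
 [  0.         439.27833229 242.41627465]
 [  0.           0.           1.        ]] [ 2.13180739 -2.10112776  0.16124127] [   5.6082668   520.00506925 1017.2380135 ]
side [[538.44718045   0.         325.91533192]
 [  0.         538.44718045 245.02179685]
 [  0.           0.           1.        ]] [ 0.87336649 -2.63285441  0.93011013] [397.01441471 250.97556112 909.39737324]
```

View pics/top0.png

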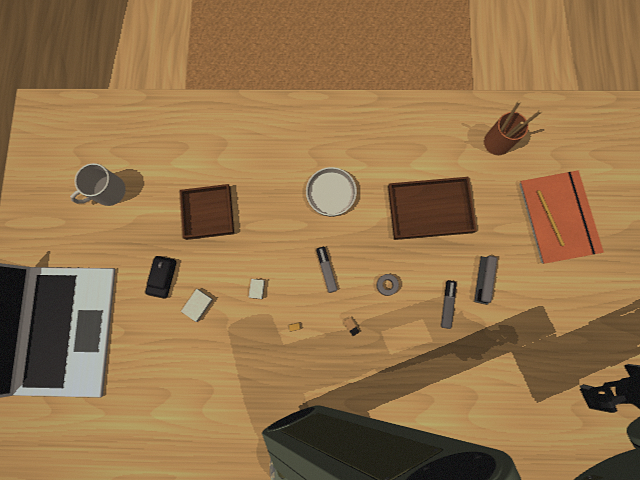

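```bash
cat > h.py <<'E'
from rig import get_state, imaging, job, bot
import cv2, numpy as np
from scipy.spatial.transform import Rotation as R
def unproj(c,uv,z):
    Rm=cv2.Rodrigues(np.array(c["rvec"],float))[0]; t=np.array(c["tvec"],float).ravel()
    uv=np.atleast_2d(np.array(uv,float)); d=np.c_[uv,np.ones(len(uv))]@np.linalg.inv(c["mtx"]).T@Rm
    o=-Rm.T@t; return (o+d*((z-o[2])/d[:,2])[:,None])[:,:2]
def rect(c,mask,z):
    cs=cv2.findContours(mask.astype(np.uint8),cv2.RETR_EXTERNAL,cv2.CHAIN_APPROX_NONE)[0]
    p=max(cs,key=cv2.contourArea).reshape(-1,2)
    b=unproj(c,cv2.boxPoints(cv2.minAreaRect(p.astype(np.float32))),z)
    e1,e2=b[1]-b[0],b[2]-b[1]; L=e1 if np.hypot(*e1)>np.hypot(*e2) else e2
    return b.mean(0).round(1),sorted([np.hypot(*e1).round(1),np.hypot(*e2).round(1)]),round(np.degrees(np.arctan2(L[1],L[0]))%180,1)
def bird(c,x0,x1,y0,y1,z,s=1.):
    # image: up=+x, left=+y
    P=np.array([[x1,y1],[x1,y0],[x0,y0],[x0,y1]],float)
    uv,_=cv2.projectPoints(np.c_[P,np.full(4,z)],np.array(c["rvec"],float),np.array(c["tvec"],float),c["mtx"],None)
    w,h=int((y1-y0)*s),int((x1-x0)*s)
    M=cv2.getPerspectiveTransform(uv.reshape(4,2).astype(np.float32),np.float32([[0,0],[w,0],[w,h],[0,h]]))
    return cv2.warpPerspective(c["frame"],M,(w,h),flags=cv2.INTER_CUBIC)[:,:,::-1].copy()
E
python3 - <<'E'
from h import *
c=imaging.camera("top"); hsv=cv2.cvtColor(c["frame"],cv2.COLOR_RGB2HSV)
grey=(hsv[:,:,1]<75)
rois=dict(mA=(310,240,345,298,16),mB=(436,275,460,332,16),tape=(372,268,405,300,24),stap=(468,250,502,308,43),mouse=(140,250,180,302,25),large=(178,284,218,325,20),small=(244,275,270,302,20),dish=(300,162,362,222,26))
for n,(a,b,d,e,z) in rois.items():
    m=np.zeros(grey.shape,bool); m[b:e,a:d]=grey[b:e,a:d]; print(n,rect(c,m,z))
dark=(hsv[:,:,2]<120)
for n,(a,b,d,e,z) in dict(memo_tray=(175,180,240,243,28),pen=(384,172,480,243,28)).items():
    m=np.zeros(grey.shape,bool); m[b:e,a:d]=dark[b:e,a:d]; print(n,rect(c,m,z))
im=bird(c,340,740,-400,400,16)
for k in range(0,800,100): cv2.line(im,(k,0),(k,8),(0,0,255),1)
cv2.imwrite("pics/bird0.png",im)
E
```

```text
mA (array([458.9, -10.1]), [np.float64(23.0), np.float64(113.1)], np.float64(16.9))
mB (array([ 378.2, -306.2]), [np.float64(25.1), np.float64(113.9)], np.float64(171.2))
tape (array([ 423.8, -158.9]), [np.float64(48.4), np.float64(50.9)], np.float64(90.8))
stap (array([ 437.3, -388. ]), [np.float64(38.9), np.float64(115.5)], np.float64(169.3))
mouse (array([434. , 397.4]), [np.float64(57.9), np.float64(96.9)], np.float64(170.6))
large (array([366.3, 304.6]), [np.float64(50.0), np.float64(67.4)], np.float64(147.9))
small (array([408.6, 160.8]), [np.float64(34.3), np.float64(46.1)], np.float64(174.3))
dish (array([656.2, -19.4]), [np.float64(125.4), np.float64(127.2)], np.float64(90.4))
memo_tray (array([599.7, 286.7]), [np.float64(131.4), np.float64(150.9)], np.float64(97.6))
pen (array([ 614.8, -271. ]), [np.float64(145.1), np.float64(216.4)], np.float64(95.6))
```

View pics/bird0.png

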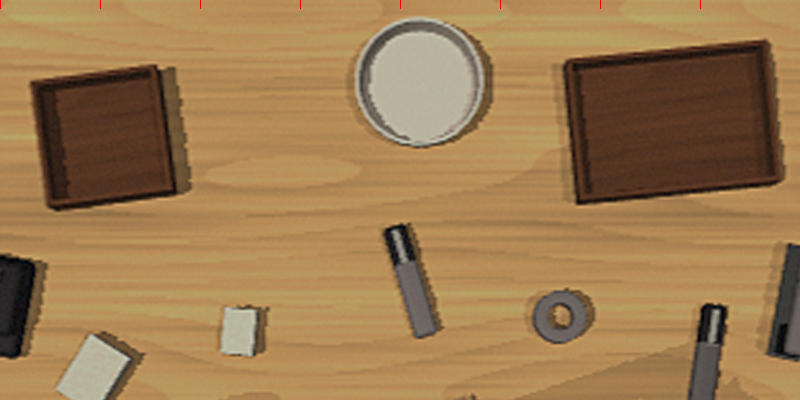

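The bird view (x = 740 − v, y = 400 − u) shows the pen tray centred near (673,122), yaw about 6°. The memo tray is at (104,137), yaw about 7°, the dish at (420,82), both pens, the tape at (560,316), and both blocks at lower left. I'm going to the first pen now.

```bash
cat >> h.py <<'E'
def plan(x,y,z,ph,flip=False):
    """shift/turn in tool axes from the present pose to tool-down pose with jaw axis at ph deg (mod 180)"""
    s=get_state(); r0=R.from_quat(s["tcp_rot"]); best=None
    for k in range(-1,2):
        a=np.radians(ph+180*k); c_,s_=np.cos(a),np.sin(a)
        r=R.from_matrix(np.array([[0,c_,s_],[0,s_,-c_],[-1,0,0]]))
        v=(r0.inv()*r).as_rotvec()
        if best is None or abs(np.linalg.norm(v))<np.linalg.norm(best): best=v
    if flip: best=best-np.array([np.sign(best[0])*np.pi,0,0])
    d=np.array([x,y,z])-s["position"]
    print("shift",r0.inv().apply(d).round(1),"turn",best.round(3),"| t",s["time"],"pos",s["position"].round(1),"q1,q6",s["joints"][[0,5]].round(2),"grip",round(float(s["grip_width"]),3),"F",s["wrist_force"].round(1))
E
python3 -c "
from h import *
plan(378,-306,130,81.2); plan(378,-306,130,81.2,True)"
```

```text
shift [ 114.9 -140.4 -219.2] turn [0.576 0.    0.001] | t 0.15 pos [ 235.8 -524.1  244.7] q1,q6 [-1.17 -0.02] grip 0.994 F [ 0.8 -0.9 -0.5]
shift [ 114.9 -140.4 -219.2] turn [-2.565e+00  0.000e+00  1.000e-03] | t 0.15 pos [ 235.8 -524.1  244.7] q1,q6 [-1.17 -0.02] grip 0.994 F [ 0.8 -0.9 -0.5]
```

```bash
python3 -m jog '[[[115,-140,-219],[0.576,0,0],0.65],[[115,-140,-219],[0.576,0,0],0.65],[[115,-140,-219],[0.576,0,0],0.65],[[115,-140,-219],[0.576,0,0],0.65],[[115,-140,-219],[0.576,0,0],0.65],[[115,-140,-219],[0.576,0,0],0.65],[[115,-140,-219],[0.576,0,0],0.65],[[115,-140,-219],[0.576,0,0],0.65],[[115,-140,-219],[0.576,0,0],0.65],[[115,-140,-219],[0.576,0,0],0.65]]' 40
python3 - <<'E'
from h import *
c=imaging.camera("wrist"); cv2.imwrite("pics/w1.png",c["frame"][:,:,::-1])
cv2.imwrite("pics/w1b.png",bird(c,280,480,-420,-220,16,2))
plan(378,-306,130,81.2)
E
```

```text
time: 1.15
position: [378.0, -308.2, 130.9]
tcp_rot: [0.705, -0.055, -0.705, -0.054]
wrist_force: [-0.3, -0.2, 0.2]
grip_width: 0.65
shift [ 0.9 -2.1  0.3] turn [-0.001 -0.001 -0.001] | t 1.2 pos [ 378.  -308.1  130.9] q1,q6 [-0.71  1.02] grip 0.656 F [0.5 0.1 0.3]
```

View pics/w1.png

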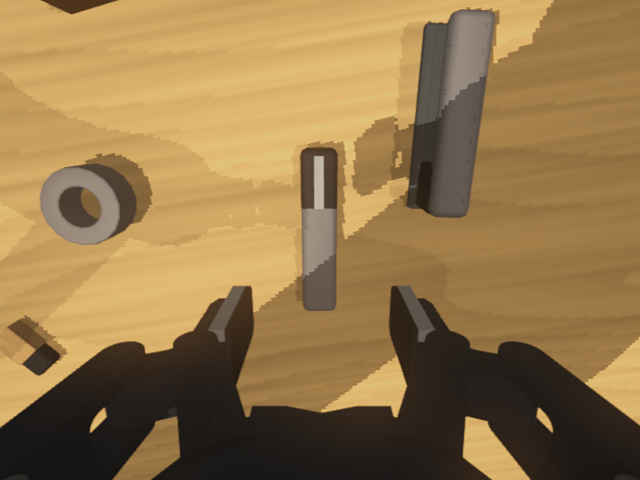

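The wrist view shows the pen upright in the image at u 302–337, v 148–310, centred between the jaws and aligned with them. I'll measure it here.

```bash
python3 - <<'E'
from h import *
c=imaging.camera("wrist")
e=unproj(c,[[319,149],[319,309],[303,229],[336,229]],16); print(e.round(1), e[:2].mean(0).round(1))
print(unproj(c,[[88,197]],24))
p=e[:2].mean(0); plan(p[0],p[1],16,81.2)
E
```

```text
[[ 436.2 -316.3]
 [ 325.4 -298.8]
 [ 385.8 -297.4]
 [ 382.3 -319.4]] [ 380.8 -307.5]
[[ 429.96550565 -166.16709615]]
shift [114.8  -0.9  -2.7] turn [-0.001 -0.001 -0.001] | t 1.25 pos [ 377.9 -307.9  130.8] q1,q6 [-0.71  1.02] grip 0.647 F [0.1 0.5 0.2]
```

```bash
python3 -m jog '[[[50,-1,-3],[0,0,0],0.65],[[85,-1,-3],[0,0,0],0.65],[[105,-1,-3],[0,0,0],0.65],[[114,-1,-3],[0,0,0],0.65],[[114,-1,-3],[0,0,0],0.65],[[114,-1,-3],[0,0,0],0],[[114,-1,-3],[0,0,0],0],[[114,-1,-3],[0,0,0],0],[[114,-1,-3],[0,0,0],0],[[114,-1,-3],[0,0,0],0]]' 40
python3 -c "
from h import *
a=np.radians(5.9)
for s in (-27,27): print(616+s*np.cos(a),-270+s*np.sin(a))
plan(643,-267,130,5.9); plan(643,-267,130,5.9,True)"
```

```text
time: 2.25
position: [382.2, -307.1, 17.7]
tcp_rot: [0.706, -0.055, -0.704, -0.053]
wrist_force: [-0.6, -0.7, 6.7]
grip_width: 0.271
589.1430239378363 -272.77539849325564
642.8569760621637 -267.22460150674436
shift [-111.7  -79.2 -252. ] turn [ 1.315 -0.004  0.   ] | t 2.25 pos [ 382.2 -307.1   17.7] q1,q6 [-0.7   1.02] grip 0.271 F [-0.6 -0.7  6.7]
shift [-111.7  -79.2 -252. ] turn [-1.827 -0.004  0.   ] | t 2.25 pos [ 382.2 -307.1   17.7] q1,q6 [-0.7   1.02] grip 0.271 F [-0.6 -0.7  6.7]
```

```bash
python3 -m jog '[[[-60,0,0],[-0.1,0,0],0],[[-112,-79,-252],[-1.827,0,0],0],[[-112,-79,-252],[-1.827,0,0],0],[[-112,-79,-252],[-1.827,0,0],0],[[-112,-79,-252],[-1.827,0,0],0],[[-112,-79,-252],[-1.827,0,0],0],[[-112,-79,-252],[-1.827,0,0],0],[[-112,-79,-252],[-1.827,0,0],0],[[-112,-79,-252],[-1.827,0,0],0],[[-112,-79,-252],[-1.827,0,0],0]]'
python3 -c "
from h import *
plan(643,-267,130,5.9)"
```

```text
time: 3.25
position: [642.6, -266.3, 128.4]
tcp_rot: [-0.562, -0.429, 0.562, -0.429]
wrist_force: [0.1, 0.4, -0.3]
grip_width: 0.267
shift [-1.6  0.6  0.5] turn [-0.37  0.    0.  ] | t 3.25 pos [ 642.6 -266.3  128.4] q1,q6 [-0.41 -0.14] grip 0.267 F [ 0.1  0.4 -0.3]
```

```bash
python3 -m jog '[[[0,1,0],[-0.37,0,0],0],[[0,1,0],[-0.37,0,0],0],[[0,1,0],[-0.37,0,0],0],[[0,1,0],[-0.37,0,0],0]]'
python3 - <<'E'
from h import *
c=imaging.camera("wrist"); cv2.imwrite("pics/w2.png",c["frame"][:,:,::-1])
plan(643,-267,23,5.9)
E
```

```text
time: 3.65
position: [643.3, -266.8, 128.6]
tcp_rot: [0.475, 0.523, -0.475, 0.523]
wrist_force: [0.1, -0.2, -0.9]
grip_width: 0.273
shift [ 1.055e+02 -3.000e-01  1.000e-01] turn [-0.008  0.    -0.   ] | t 3.7 pos [ 643.3 -266.9  128.5] q1,q6 [-0.41 -0.5 ] grip 0.269 F [ 0.1  0.6 -0. ]
```

View pics/w2.png

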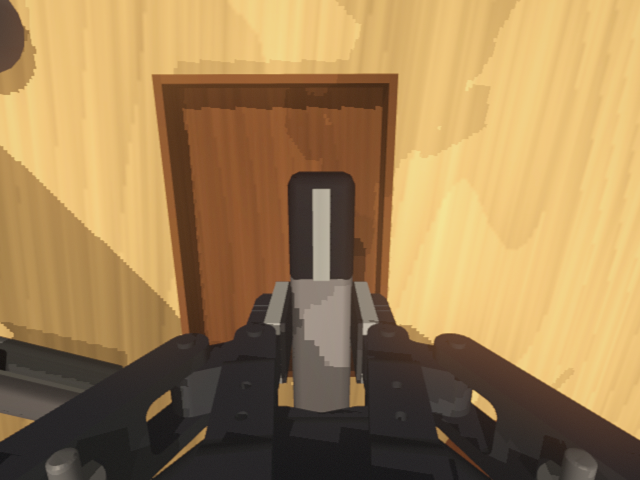

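Pen held straight and aligned with the tray. The tray rim's far corners are at (153,75) and (398,75), which I'll use to verify tray position before lowering.

```bash
python3 - <<'E'
from h import *
c=imaging.camera("wrist")
q=unproj(c,[[153,75],[398,75]],28); print(q)
a=np.radians(5.9); y=np.array([-np.sin(a),np.cos(a)]); m=q.mean(0)
print(m-y*100,m+y*100)
E
```

```text
[[ 540.11169694 -177.84767745]
 [ 679.19121857 -164.74244253]]
[ 619.93071143 -270.7653417 ] [599.37220408 -71.82477828]
```

```bash
python3 -c "
from h import *
plan(645.5,-268.5,23,5.6)"
```

```text
shift [105.5   2.    1.8] turn [-0.003  0.    -0.   ] | t 3.75 pos [ 643.3 -266.9  128.5] q1,q6 [-0.41 -0.5 ] grip 0.274 F [ 0.7 -0.1  0.1]
```

```bash
python3 -m jog '[[[40,2,2],[0,0,0],0],[[80,2,2],[0,0,0],0],[[97,2,2],[0,0,0],0],[[105,2,2],[0,0,0],0],[[105,2,2],[0,0,0],0],[[105,2,2],[0,0,0],0.38],[[105,2,2],[0,0,0],0.38],[[105,2,2],[0,0,0],0.38],[[50,2,2],[0,0,0],0.38],[[5,2,2],[0,0,0],0.38]]'
python3 -c "
from h import *
plan(458.9,-10.1,130,106.9);plan(458.9,-10.1,130,106.9,True)"
```

```text
time: 4.75
position: [644.6, -268.4, 122.7]
tcp_rot: [0.475, 0.525, -0.476, 0.522]
wrist_force: [1.1, -0.8, 0.4]
grip_width: 0.38
shift [  -6.2 -160.2 -274.9] turn [1.372e+00 1.000e-03 4.000e-03] | t 4.75 pos [ 644.6 -268.4  122.7] q1,q6 [-0.41 -0.51] grip 0.38 F [ 1.1 -0.8  0.4]
shift [  -6.2 -160.2 -274.9] turn [-1.77e+00  1.00e-03  4.00e-03] | t 4.75 pos [ 644.6 -268.4  122.7] q1,q6 [-0.41 -0.51] grip 0.38 F [ 1.1 -0.8  0.4]
```

```bash
python3 -m jog '[[[-6,-160,-275],[1.372,0,0],0.65],[[-6,-160,-275],[1.372,0,0],0.65],[[-6,-160,-275],[1.372,0,0],0.65],[[-6,-160,-275],[1.372,0,0],0.65],[[-6,-160,-275],[1.372,0,0],0.65],[[-6,-160,-275],[1.372,0,0],0.65],[[-6,-160,-275],[1.372,0,0],0.65],[[-6,-160,-275],[1.372,0,0],0.65],[[-6,-160,-275],[1.372,0,0],0.65],[[-6,-160,-275],[1.372,0,0],0.65]]'
python3 - <<'E'
from h import *
c=imaging.camera("wrist"); cv2.imwrite("pics/w3.png",c["frame"][:,:,::-1])
plan(458.9,-10.1,16,106.9)
hsv=cv2.cvtColor(c["frame"],cv2.COLOR_RGB2HSV); m=np.zeros((480,640),bool); m[100:330,260:380]=(hsv[:,:,1]<90)[100:330,260:380]; print(rect(c,m,16))
E
```

```text
time: 5.75
position: [460.1, -10.1, 129.8]
tcp_rot: [0.7, 0.103, -0.699, 0.104]
wrist_force: [-0.9, -0.1, 0.3]
grip_width: 0.651
shift [113.7  -0.6   1.2] turn [ 0.    -0.001 -0.   ] | t 5.8 pos [460.1 -10.3 129.7] q1,q6 [-0.05  1.23] grip 0.652 F [-1.  -0.1 -0. ]
(array([459.8, -10.2]), [np.float64(21.1), np.float64(109.0)], np.float64(17.4))
```

View pics/w3.png

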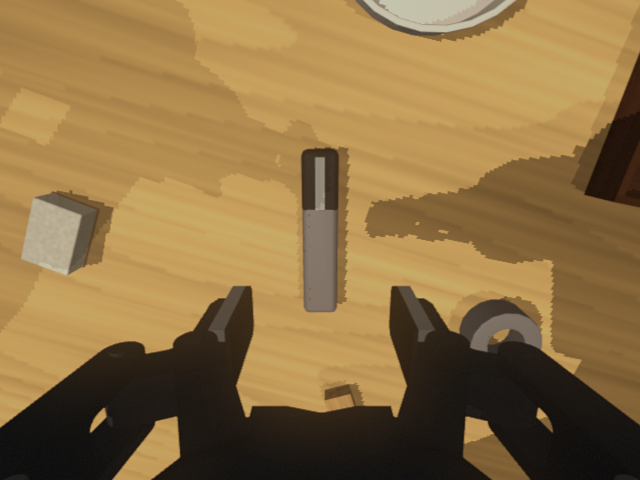

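The second pen is centred between the jaws (u 302–338), measured at (460,−10).

```bash
python3 -m jog '[[[50,0,0],[0,0,0],0.65],[[85,0,0],[0,0,0],0.65],[[105,0,0],[0,0,0],0.65],[[113,0,0],[0,0,0],0.65],[[113,0,0],[0,0,0],0.65],[[113,0,0],[0,0,0],0],[[113,0,0],[0,0,0],0],[[113,0,0],[0,0,0],0],[[113,0,0],[0,0,0],0],[[113,0,0],[0,0,0],0]]' 40
python3 -c "
from h import *
plan(592.5,-274,130,5.6)"
```

```text
time: 6.8
position: [461.1, -10.5, 17.6]
tcp_rot: [0.701, 0.104, -0.698, 0.104]
wrist_force: [0.0, -0.4, 6.3]
grip_width: 0.265
shift [-111.9  290.5  -49.4] turn [-1.373 -0.002 -0.003] | t 6.8 pos [461.1 -10.5  17.6] q1,q6 [-0.05  1.23] grip 0.265 F [ 0.  -0.4  6.3]
```

```bash
python3 -m jog '[[[-50,0,0],[-0.15,0,0],0],[[-100,0,0],[-0.3,0,0],0],[[-112,290,-49],[-1.373,0,0],0],[[-112,290,-49],[-1.373,0,0],0],[[-112,290,-49],[-1.373,0,0],0],[[-112,290,-49],[-1.373,0,0],0],[[-112,290,-49],[-1.373,0,0],0],[[-112,290,-49],[-1.373,0,0],0],[[-112,290,-49],[-1.373,0,0],0],[[-112,290,-49],[-1.373,0,0],0]]'
python3 - <<'E'
from h import *
c=imaging.camera("wrist"); cv2.imwrite("pics/w4.png",c["frame"][:,:,::-1])
plan(592.5,-274,23,5.6)
E
```

```text
time: 7.8
position: [591.3, -275.4, 128.1]
tcp_rot: [0.475, 0.524, -0.475, 0.524]
wrist_force: [-0.1, -0.9, -0.6]
grip_width: 0.268
shift [105.2   1.5  -0.4] turn [ 0.001 -0.     0.   ] | t 7.85 pos [ 591.  -274.6  128.2] q1,q6 [-0.45 -0.55] grip 0.272 F [0.7 1.  1.1]
```

View pics/w4.png

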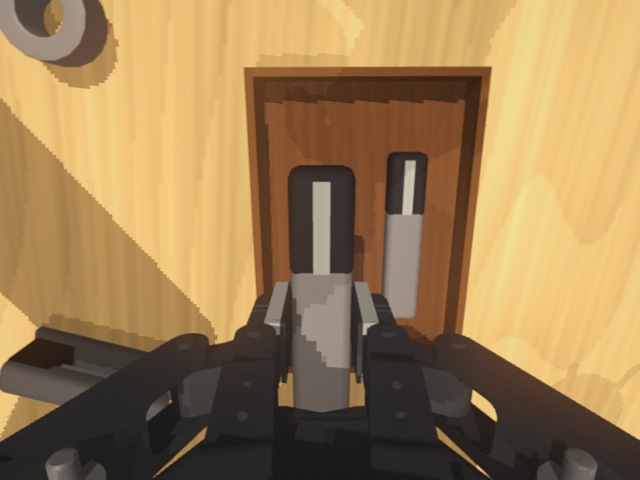

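The first pen lies flat and nearly parallel in the tray (u 386–427). The held pen is well clear on the left side of the tray, so I'm lowering it.

```bash
python3 -m jog '[[[40,1,0],[0,0,0],0],[[80,1,0],[0,0,0],0],[[97,1,0],[0,0,0],0],[[105,1,0],[0,0,0],0],[[105,1,0],[0,0,0],0],[[105,1,0],[0,0,0],0.38],[[105,1,0],[0,0,0],0.38],[[105,1,0],[0,0,0],0.38],[[50,1,0],[0,0,0],0.38],[[5,1,0],[0,0,0],0.38]]'
python3 -c "
from h import *
plan(427,-162,140,90);plan(427,-162,140,20)"
```

```text
time: 8.85
position: [591.2, -273.1, 123.1]
tcp_rot: [0.475, 0.525, -0.476, 0.522]
wrist_force: [1.5, -1.6, 0.8]
grip_width: 0.379
shift [ -16.1 -152.7 -126.5] turn [-1.474e+00 -4.000e-03  1.000e-03] | t 8.85 pos [ 591.2 -273.1  123.1] q1,q6 [-0.45 -0.55] grip 0.379 F [ 1.5 -1.6  0.8]
shift [ -16.1 -152.7 -126.5] turn [-0.252 -0.002  0.003] | t 8.85 pos [ 591.2 -273.1  123.1] q1,q6 [-0.45 -0.55] grip 0.379 F [ 1.5 -1.6  0.8]
```

```bash
python3 -m jog '[[[-16,-153,-126],[0,0,0],0.95],[[-16,-153,-126],[0,0,0],0.95],[[-16,-153,-126],[0,0,0],0.95],[[-16,-153,-126],[0,0,0],0.95],[[-16,-153,-126],[0,0,0],0.95],[[-16,-153,-126],[0,0,0],0.95],[[-16,-153,-126],[0,0,0],0.95]]'
python3 - <<'E'
from h import *
c=imaging.camera("wrist"); cv2.imwrite("pics/w5.png",c["frame"][:,:,::-1])
b=bird(c,327,527,-262,-62,24,2); cv2.imwrite("pics/w5b.png",np.hstack([b,cv2.resize(c["frame"][:,:,::-1],(400,300)) if 0 else cv2.copyMakeBorder(cv2.resize(c["frame"][:,:,::-1],(400,300)),0,100,0,0,0)]))
plan(427,-162,18,5.6)
E
```

```text
time: 9.55
position: [429.2, -163.7, 140.0]
tcp_rot: [0.476, 0.523, -0.475, 0.525]
wrist_force: [-0.8, -0.9, 0.5]
grip_width: 0.948
shift [121.8  -2.3  -2.2] turn [-0.001  0.001 -0.002] | t 9.6 pos [ 429.3 -163.8  139.8] q1,q6 [-0.39 -0.49] grip 0.948 F [-0.6 -0.3 -0. ]
```

View pics/w5b.png

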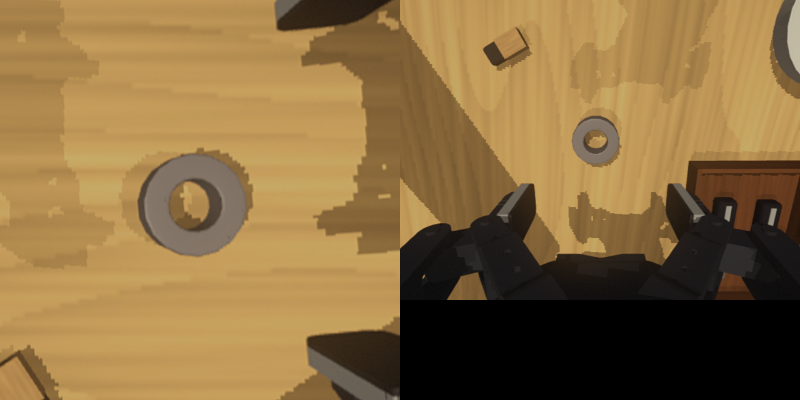

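The bird crop shows the tape ring centred at (195,205), which puts it at (424.5, −159.5). Grasping it.

```bash
python3 -m jog '[[[50,-4,-4],[0,0,0],0.95],[[90,-4,-4],[0,0,0],0.95],[[112,-4,-4],[0,0,0],0.95],[[122,-4,-4],[0,0,0],0.95],[[122,-4,-4],[0,0,0],0.95],[[122,-4,-4],[0,0,0],0.3],[[122,-4,-4],[0,0,0],0.3],[[122,-4,-4],[0,0,0],0.3],[[122,-4,-4],[0,0,0],0.3],[[122,-4,-4],[0,0,0],0.3]]' 40
python3 -c "
from h import *
plan(656,-19.5,130,5.6)"
```

```text
time: 10.6
position: [424.5, -159.9, 18.9]
tcp_rot: [0.476, 0.522, -0.475, 0.525]
wrist_force: [-0.1, 1.0, 7.1]
grip_width: 0.594
shift [-110.5  244.4 -117.1] turn [-0.001  0.002 -0.003] | t 10.6 pos [ 424.5 -159.9   18.9] q1,q6 [-0.39 -0.48] grip 0.594 F [-0.1  1.   7.1]
```

```bash
python3 -m jog '[[[-50,0,0],[0,0,0],0.3],[[-100,0,0],[0,0,0],0.3],[[-110,244,-117],[0,0,0],0.3],[[-110,244,-117],[0,0,0],0.3],[[-110,244,-117],[0,0,0],0.3],[[-110,244,-117],[0,0,0],0.3],[[-110,244,-117],[0,0,0],0.3],[[-110,244,-117],[0,0,0],0.3],[[-110,244,-117],[0,0,0],0.3],[[-110,244,-117],[0,0,0],0.3]]'
python3 - <<'E'
from h import *
c=imaging.camera("wrist"); cv2.imwrite("pics/w6.png",c["frame"][:,:,::-1])
plan(656,-19.5,25,5.6)
E
```

```text
time: 11.6
position: [654.1, -19.2, 127.3]
tcp_rot: [0.475, 0.524, -0.475, 0.524]
wrist_force: [0.0, -0.1, -0.7]
grip_width: 0.595
shift [102.4   2.5   0. ] turn [-0.001  0.     0.001] | t 11.65 pos [653.7 -19.7 127.4] q1,q6 [-0.05 -0.14] grip 0.594 F [-0.4 -0.5 -1.1]
```

View pics/w6.png

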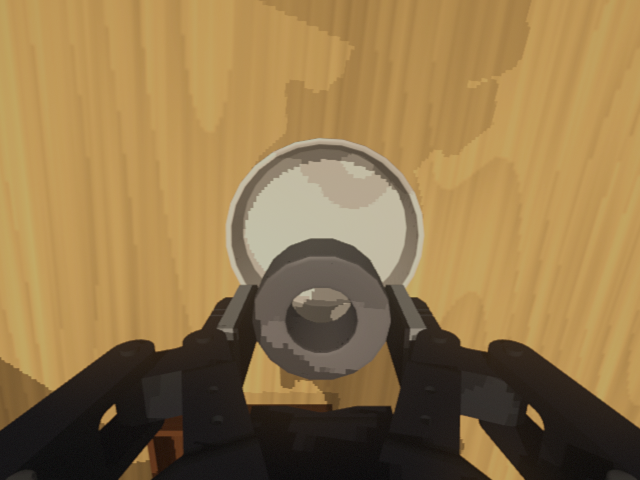

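The tape is held level, and the dish rim (u 228–424) is centred ahead of it. Lowering and releasing.

```bash
python3 -m jog '[[[40,2,0],[0,0,0],0.3],[[80,2,0],[0,0,0],0.3],[[96,2,0],[0,0,0],0.3],[[103,2,0],[0,0,0],0.3],[[103,2,0],[0,0,0],0.3],[[103,2,0],[0,0,0],0.75],[[103,2,0],[0,0,0],0.75],[[103,2,0],[0,0,0],0.75],[[50,2,0],[0,0,0],0.75],[[5,2,0],[0,0,0],0.75]]'
python3 -c "
from h import *
plan(366,304,140,57.9);plan(366,304,140,57.9,True)"
```

```text
time: 12.65
position: [655.8, -19.1, 122.2]
tcp_rot: [0.474, 0.525, -0.476, 0.523]
wrist_force: [1.2, -0.1, 0.5]
grip_width: 0.754
shift [ -16.8 -257.3 -349.7] turn [-0.914 -0.002  0.003] | t 12.65 pos [655.8 -19.1 122.2] q1,q6 [-0.05 -0.14] grip 0.754 F [ 1.2 -0.1  0.5]
shift [ -16.8 -257.3 -349.7] turn [ 2.228e+00 -2.000e-03  3.000e-03] | t 12.65 pos [655.8 -19.1 122.2] q1,q6 [-0.05 -0.14] grip 0.754 F [ 1.2 -0.1  0.5]
```

```bash
python3 -m jog '[[[-17,-257,-350],[-0.914,0,0],0.75],[[-17,-257,-350],[-0.914,0,0],0.75],[[-17,-257,-350],[-0.914,0,0],0.75],[[-17,-257,-350],[-0.914,0,0],0.75],[[-17,-257,-350],[-0.914,0,0],0.75],[[-17,-257,-350],[-0.914,0,0],0.75],[[-17,-257,-350],[-0.914,0,0],0.75],[[-17,-257,-350],[-0.914,0,0],0.75],[[-17,-257,-350],[-0.914,0,0],0.75],[[-17,-257,-350],[-0.914,0,0],0.75]]'
cat > look.py <<'E'
from h import *
import sys
n,x,y,z=sys.argv[1],*map(float,sys.argv[2:5])
c=imaging.camera("wrist"); f=c["frame"][:,:,::-1]
b=bird(c,x-100,x+100,y-100,y+100,z,2); cv2.imwrite(f"pics/{n}.png",np.hstack([b,cv2.copyMakeBorder(cv2.resize(f,(400,300)),0,100,0,0,0)]))
hsv=cv2.cvtColor(b,cv2.COLOR_BGR2HSV); m=((hsv[:,:,1]<70)&(hsv[:,:,2]>120)).astype(np.uint8); m[:100]=0;m[300:]=0;m[:,:100]=0;m[:,300:]=0
k=cv2.findContours(m,0,1)[0]
if k: print(cv2.minAreaRect(max(k,key=cv2.contourArea)))
E
python3 look.py w7 366 304 20; python3 -c "
from h import *
plan(366,304,18,57.9)"
```

```text
time: 13.65
position: [364.7, 306.8, 139.9]
tcp_rot: [0.194, 0.68, -0.193, 0.68]
wrist_force: [1.5, -0.3, 0.5]
grip_width: 0.749
((194.3285369873047, 197.292724609375), (92.01814270019531, 135.80856323242188), 32.36663818359375)
shift [121.7  -1.5   0.7] turn [ 0.004  0.001 -0.001] | t 13.7 pos [366.1 305.6 139.7] q1,q6 [ 0.67 -0.34] grip 0.749 F [ 0.1 -0.   0. ]
```

View pics/w7.png

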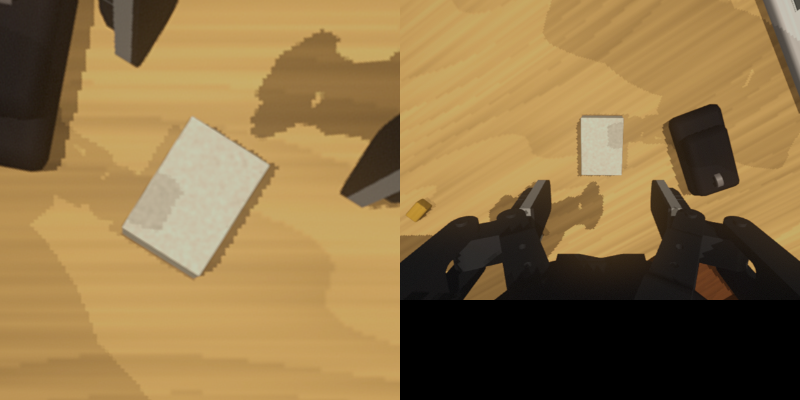

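The block rectangle is centred at (194,197), about (367.4, 306.8), and aligned with the jaws. The mouse (u < 80) is clear of the finger paths.

```bash
python3 -m jog '[[[50,2,0],[0,0,0],0.75],[[90,2,0],[0,0,0],0.75],[[114,2,0],[0,0,0],0.75],[[124,2,0],[0,0,0],0.75],[[124,2,0],[0,0,0],0.75],[[124,2,0],[0,0,0],0.3],[[124,2,0],[0,0,0],0.3],[[124,2,0],[0,0,0],0.3],[[124,2,0],[0,0,0],0.3],[[124,2,0],[0,0,0],0.3]]' 40
python3 -c "
from h import *
plan(602,293,130,7.4);plan(602,293,130,97.4)"
```

```text
time: 14.7
position: [369.2, 306.7, 16.6]
tcp_rot: [0.196, 0.679, -0.194, 0.68]
wrist_force: [1.3, -1.2, 6.8]
grip_width: 0.528
shift [-112.7  112.3  204.7] turn [ 0.882  0.    -0.003] | t 14.7 pos [369.2 306.7  16.6] q1,q6 [ 0.67 -0.34] grip 0.528 F [ 1.3 -1.2  6.8]
shift [-112.7  112.3  204.7] turn [-0.689  0.002 -0.002] | t 14.7 pos [369.2 306.7  16.6] q1,q6 [ 0.67 -0.34] grip 0.528 F [ 1.3 -1.2  6.8]
```

```bash
python3 -m jog '[[[-50,0,0],[0,0,0],0.3],[[-100,0,0],[0,0,0],0.3],[[-113,112,205],[0.882,0,0],0.3],[[-113,112,205],[0.882,0,0],0.3],[[-113,112,205],[0.882,0,0],0.3],[[-113,112,205],[0.882,0,0],0.3],[[-113,112,205],[0.882,0,0],0.3],[[-113,112,205],[0.882,0,0],0.3],[[-113,112,205],[0.882,0,0],0.3],[[-113,112,205],[0.882,0,0],0.3]]'
python3 look.py w8 602 293 28; python3 -c "
from h import *
plan(602,293,23,7.4)"
```

```text
time: 15.7
position: [600.6, 292.0, 128.1]
tcp_rot: [0.466, 0.532, -0.466, 0.532]
wrist_force: [-1.3, -0.3, -0.8]
grip_width: 0.529
((240.33843994140625, 195.06019592285156), (169.78941345214844, 138.45274353027344), 83.0656509399414)
shift [105.3   1.8  -0.6] turn [0.003 0.    0.001] | t 15.75 pos [600.4 292.2 128.3] q1,q6 [0.44 0.3 ] grip 0.53 F [-0.4 -0.5 -0. ]
```

View pics/w8.png

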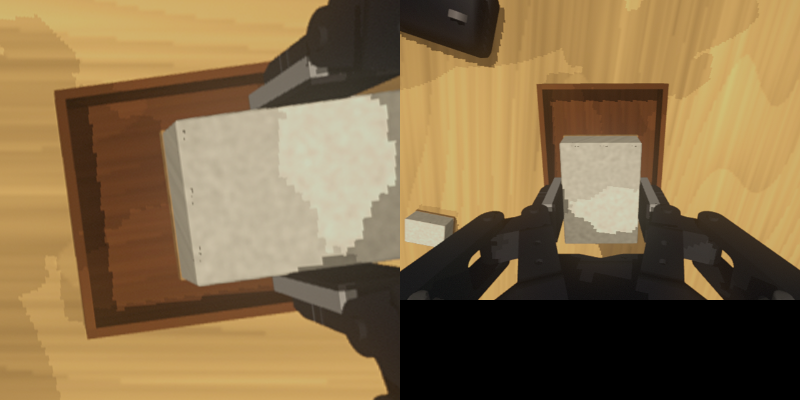

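The tray's left rim corners are at (55,91) and (89,338), giving a centre of (603.3, 295.1). The block is held straight, so I'm lowering with a 3 mm correction.

```bash
python3 -m jog '[[[40,3,-2],[0,0,0],0.3],[[80,3,-2],[0,0,0],0.3],[[98,3,-2],[0,0,0],0.3],[[105,3,-2],[0,0,0],0.3],[[105,3,-2],[0,0,0],0.3],[[105,3,-2],[0,0,0],0.68],[[105,3,-2],[0,0,0],0.68],[[105,3,-2],[0,0,0],0.68],[[50,3,-2],[0,0,0],0.68],[[5,3,-2],[0,0,0],0.68]]'
python3 -c "
from h import *
plan(408.6,160.8,140,84.3);plan(408.6,160.8,140,84.3,True)"
```

```text
time: 16.75
position: [603.1, 294.1, 123.0]
tcp_rot: [0.465, 0.532, -0.468, 0.531]
wrist_force: [1.5, 0.4, 0.4]
grip_width: 0.682
shift [ -16.1 -210.1  107.1] turn [-1.342e+00 -1.000e-03  4.000e-03] | t 16.75 pos [603.1 294.1 123. ] q1,q6 [0.44 0.31] grip 0.682 F [1.5 0.4 0.4]
shift [ -16.1 -210.1  107.1] turn [ 1.8e+00 -1.0e-03  4.0e-03] | t 16.75 pos [603.1 294.1 123. ] q1,q6 [0.44 0.31] grip 0.682 F [1.5 0.4 0.4]
```

```bash
python3 -m jog '[[[-16,-210,107],[-1.342,0,0],0.65],[[-16,-210,107],[-1.342,0,0],0.65],[[-16,-210,107],[-1.342,0,0],0.65],[[-16,-210,107],[-1.342,0,0],0.65],[[-16,-210,107],[-1.342,0,0],0.65],[[-16,-210,107],[-1.342,0,0],0.65],[[-16,-210,107],[-1.342,0,0],0.65],[[-16,-210,107],[-1.342,0,0],0.65],[[-16,-210,107],[-1.342,0,0],0.65],[[-16,-210,107],[-1.342,0,0],0.65]]'
python3 look.py w9 408 160 20; python3 -c "
from h import *
plan(408,160,16.5,84.3)"
```

```text
time: 17.75
position: [409.7, 161.4, 139.8]
tcp_rot: [0.035, 0.706, -0.035, 0.707]
wrist_force: [0.0, 1.1, 0.2]
grip_width: 0.648
((197.90562438964844, 196.50677490234375), (63.4405632019043, 92.43841552734375), 5.355824947357178)
shift [123.2  -1.6  -1.6] turn [-0.003  0.001 -0.   ] | t 17.8 pos [409.6 161.4 139.7] q1,q6 [ 0.35 -1.12] grip 0.65 F [-0.2  0.4 -0.3]
```

View pics/w9.png

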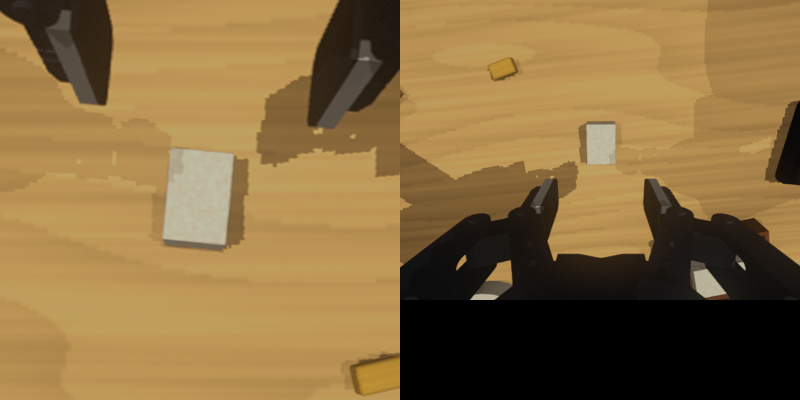

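The small block is centred at (409.7, 161.0), directly under the tool and aligned.

```bash
python3 -m jog '[[[50,0,0],[0,0,0],0.65],[[90,0,0],[0,0,0],0.65],[[114,0,0],[0,0,0],0.65],[[123,0,0],[0,0,0],0.65],[[123,0,0],[0,0,0],0.65],[[123,0,0],[0,0,0],0.1],[[123,0,0],[0,0,0],0.1],[[123,0,0],[0,0,0],0.1],[[123,0,0],[0,0,0],0.1],[[123,0,0],[0,0,0],0.1]]' 40
python3 -c "
from h import *
plan(603,294.5,150,7.6)"
```

```text
time: 18.8
position: [410.8, 161.8, 17.7]
tcp_rot: [0.036, 0.705, -0.035, 0.707]
wrist_force: [-0.2, 1.2, 6.8]
grip_width: 0.359
shift [-131.5  151.4  178.5] turn [ 1.338  0.002 -0.004] | t 18.8 pos [410.8 161.8  17.7] q1,q6 [ 0.35 -1.12] grip 0.359 F [-0.2  1.2  6.8]
```

```bash
python3 -m jog '[[[-50,0,0],[0.14,0,0],0.1],[[-100,0,0],[0.28,0,0],0.1],[[-131,92,184],[1.338,0,0],0.1],[[-131,92,184],[1.338,0,0],0.1],[[-131,92,184],[1.338,0,0],0.1],[[-131,92,184],[1.338,0,0],0.1],[[-131,92,184],[1.338,0,0],0.1],[[-131,92,184],[1.338,0,0],0.1],[[-131,92,184],[1.338,0,0],0.1],[[-131,92,184],[1.338,0,0],0.1]]'
python3 look.py w10 603 295 25; python3 -c "
from h import *
plan(603,294.5,150,7.6)"
```

```text
time: 19.8
position: [601.7, 234.5, 147.5]
tcp_rot: [0.466, 0.532, -0.466, 0.532]
wrist_force: [-0.4, -0.6, -0.2]
grip_width: 0.364
((194.8262939453125, 196.1491241455078), (92.41842651367188, 132.28573608398438), 82.09283447265625)
shift [ -2.4   9.4 -59.2] turn [ 0.002  0.    -0.   ] | t 19.85 pos [601.7 234.5 147.6] q1,q6 [0.35 0.22] grip 0.362 F [-0.1  0.4 -0.2]
```

View pics/w10.png

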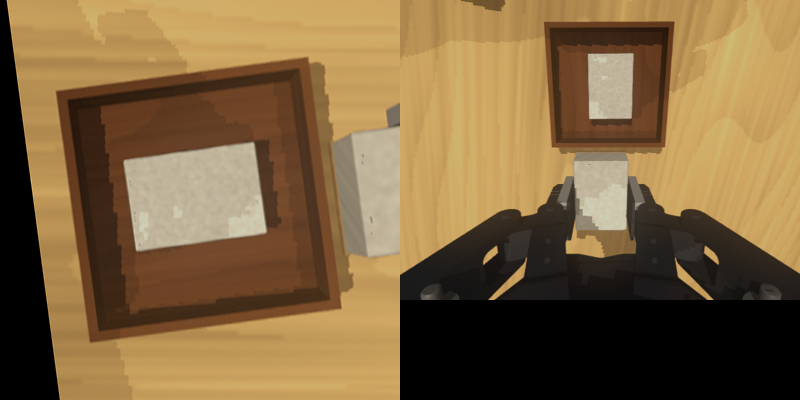

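The large block lies flat, centred at (195,196), about (604.9, 297.6), in the tray. The held block is straight. Next I'll compute the stacking move.

```bash
python3 -c "
from h import *
plan(605,297,43.5,7.8)"
```

```text
shift [104.1  11.7 -61.4] turn [-0.001  0.    -0.   ] | t 19.85 pos [601.7 234.5 147.6] q1,q6 [0.35 0.22] grip 0.362 F [-0.1  0.4 -0.2]
```

```bash
python3 -m jog '[[[0,12,-40],[0,0,0],0.1],[[30,12,-61],[0,0,0],0.1],[[60,12,-61],[0,0,0],0.1],[[85,12,-61],[0,0,0],0.1],[[95,12,-61],[0,0,0],0.1],[[95,12,-61],[0,0,0],0.1]]'
python3 -c "
from h import *
plan(605,297,43,7.8)"
```

```text
time: 20.45
position: [604.7, 296.2, 51.0]
tcp_rot: [0.464, 0.533, -0.466, 0.532]
wrist_force: [0.5, 0.5, -0.7]
grip_width: 0.362
shift [ 8.   0.4 -0.8] turn [-0.002  0.001  0.003] | t 20.45 pos [604.7 296.2  51. ] q1,q6 [0.44 0.3 ] grip 0.362 F [ 0.5  0.5 -0.7]
```

```bash
python3 -m jog '[[[5,0,-1],[0,0,0],0.1],[[8,0,-1],[0,0,0],0.1],[[8,0,-1],[0,0,0],0.1],[[8,0,-1],[0,0,0],0.5],[[8,0,-1],[0,0,0],0.5],[[8,0,-1],[0,0,0],0.5],[[-30,0,-1],[0,0,0],0.5],[[-80,0,-1],[0,0,0],0.5],[[-110,0,60],[0,0,0],0.5],[[-110,0,110],[0,0,0],0.5]]'
python3 -m jog '[[[-40,-40,40],[0,0,0],0.5],[[-40,-80,80],[0,0,0],0.5],[[-40,-120,120],[0,0,0],0.5],[[-40,-160,160],[0,0,0],0.5],[[-40,-200,160],[0,0,0],0.5],[[-40,-240,160],[0,0,0],0.5],[[-40,-240,160],[0,0,0],0.5],[[-40,-240,160],[0,0,0],0.5],[[-40,-240,160],[0,0,0],0.5]]'
python3 - <<'E'
from h import *
c=imaging.camera("top"); cv2.imwrite("pics/bird1.png",bird(c,340,740,-400,400,20))
E
```

```text
time: 21.45
position: [619.8, 205.0, 164.7]
tcp_rot: [0.467, 0.531, -0.462, 0.535]
wrist_force: [0.2, -0.6, -0.6]
grip_width: 0.501
time: 22.35
position: [403.0, 13.8, 201.0]
tcp_rot: [0.466, 0.531, -0.465, 0.533]
wrist_force: [0.1, -0.6, -0.4]
grip_width: 0.497
```

View pics/bird1.png

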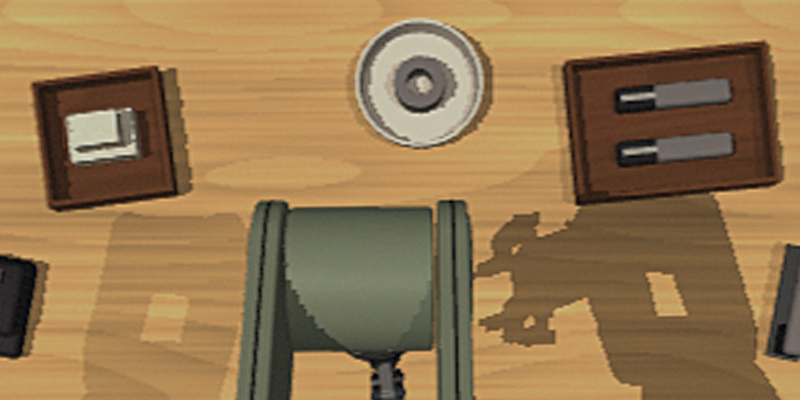

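Both pens and the tape are well placed, and the mouse and stapler haven't moved. The small block (79–125, 108–150) looks a little off on the large one, partly from parallax. I'll check from close by.

```bash
python3 -m jog '[[[30,225,-192],[0,0,0],0.5],[[30,225,-192],[0,0,0],0.5],[[30,225,-192],[0,0,0],0.5],[[30,225,-192],[0,0,0],0.5],[[30,225,-192],[0,0,0],0.5],[[30,225,-192],[0,0,0],0.5],[[30,225,-192],[0,0,0],0.5],[[30,225,-192],[0,0,0],0.5]]'
python3 - <<'E'
from h import *
c=imaging.camera("wrist")
b=np.hstack([bird(c,545,665,235,355,z,3) for z in (45,25)]); cv2.imwrite("pics/w11.png",b)
plan(605,297,43,7.8)
E
```

```text
time: 23.2
position: [599.6, 235.2, 168.4]
tcp_rot: [0.464, 0.533, -0.466, 0.532]
wrist_force: [-0.4, 0.3, 1.4]
grip_width: 0.499
shift [126.   14.6 -61.6] turn [-0.002  0.001  0.002] | t 23.25 pos [598.9 234.1 169.1] q1,q6 [0.35 0.22] grip 0.502 F [-0.2 -0.4  0.2]
```

View pics/w11.png

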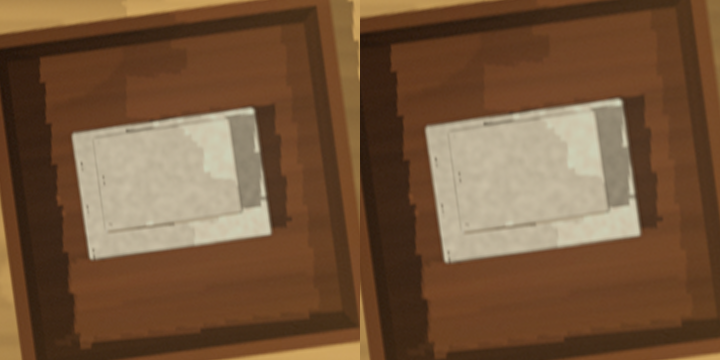

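The close view puts the small block at (606.7, 299.0) and the large one at (604.7, 297.3), about 2.6 mm apart against a 12 mm limit. The arm is clear, so I'm handing in.

```bash
python3 -m jog '[[[-40,0,0],[0,0,0],0.5],[[-40,0,0],[0,0,0],0.5],[[-40,0,0],[0,0,0],0.5]]'; python3 -c "
from rig import job; print(job.sign_off())"
```

```text
time: 23.55
position: [599.0, 233.0, 212.0]
tcp_rot: [0.467, 0.531, -0.465, 0.532]
wrist_force: [-0.2, -1.0, -0.6]
grip_width: 0.498
the job is handed in; nothing more can be done
None
```

The desk is tidied and the job is handed in at 23.6 s on the robot's clock; the sign-off itself gives no verdict. Distances below come from my last pictures.

- **Highlighters:** both lie flat and lengthways in the pen tray, about 28 mm either side of its centre line and nearly parallel to the long side.
- **Tape:** it lies flat in the dish, within a few mm of the centre.
- **Memo blocks:** the large block is flat in the square tray, about 3 mm from its centre. The small block sits on top, about 2.6 mm off the large one's centre (limit 12 mm). From the top camera the stack looked a little off, but the close wrist view showed that was mostly parallax.
- **Mouse and stapler:** they look unmoved in the last top view; I did not measure them again.

No checks failed. The wrist-force readings I saw stayed below about 8 N. The arm was well clear of everything at hand-in. I viewed 13 of the 14 budgeted pictures.

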